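Seat the pivot plate and present the offset lever above it

ROBOT

A 7-joint arm with a two-finger parallel gripper is mounted at the origin on a cart in front of the work surface, level with it; the furniture and walls round the work are solid. World frame = base frame: x ahead of the robot, y to its left, z up, the work surface at z = 0. Lengths are in mm, angles in rad, forces in N, time in s.
With the tool pointing down it reaches from about 425 to 950 mm from the base axis. Payload 4.7 kg.
Tool frame: the origin (TCP) lies on the centre line of the jaws, within the pads' length; the fingertips stand 14 mm ahead of it and the grasp point (between the pads) lies 5 mm behind it; x points along the fingers, y is the direction in which the jaws open and shut, and the axes are right-handed (so a half turn about x gives the same grasp; the last joint's range is limited). The gripper opens to 87 mm and grips with 3 to 60 N. Pads are 19 mm wide; open, the fingers measure 117 mm over their backs; the gripper's body (75 mm by 190 mm) begins 51 mm behind the grasp point.
Start: joints at [1.116, 0.469, -0.049, 1.532, 0.024, 1.141, -0.082], TCP at [278.855, -614.726, 236.573] pointing down, gripper open.
Joint ranges: [-2.59, 2.59], [-0.33, 1.99], [-1.39, 1.29], [0.1, 2.45], [-1.04, 4.18], [0.21, 1.99], [-2.66, 2.66]. Speed limits (rad/s): [2.57, 2.57, 3.14, 3.14, 3.14, 3.14, 3.14].

INTERFACE

Orientations are given as a 3x3 rotation matrix whose columns are the frame's x, y, z axes.
In Python, from station import * gives the robot as it stands. The module is installed in compiled form; this text tells all that it offers.
- The arm moves only by the tool carry_out, never from a script. Its argument "steps" is one flat list of numbers, 7 for each row, row after row: the gripper's target within -1 to 1 (shut at 1, half-way at 0, fully open at -1), then the shift along the tool's x, y, z each as a share of 75 mm, from -1 to 1, then the turn, a rotation vector about the tool's x, y, z each as a share of pi rad, from -1 to 1. A call has 1 to 12 rows; each row shifts and turns the commanded pose from where the row before left it, along the tool's axes as they then stand; what a row does not reach is not made up. A row lasts 1/10 s, in which the tool goes at most 50 mm and 8.59 degrees, less where a joint would pass 70% of its speed; a pose out of reach is approached as far as the arm can. A call with a number of a shift or a turn outside -1 to 1 is refused whole. A call with a gripper value outside its range is refused whole. The fingers move at their own pace and stop on an object; "newtons" is the grip in N (left out, the last holds). Time passes only in rows, so rows that do not move let the fingers close. It gives the time, the measured TCP pose, the force and the opening at its end, in the units of the state.
- observe(): the state, without advancing time (a new reading comes with each control period).
- camera(name): name is "side" or "top" or "wrist"; returns a dict with "pixels" (420x560x3 uint8, red, green, blue), "fx", "fy", "cx", "cy" (pixels), "eye" and "rotation" of the camera in the world. Camera axes: x right, y down, z forward; pixel columns grow to the right and rows downward; lengths in mm; the calibration is good to about 2 mm. A picture is of the moment at which its call begins. There is no depth.
- close_job(): hands the job in, once; it reports no verdict.
Trained networks look in a picture, given as the dict that the camera call returned (one of the last four; its "shot" number tells which), for a name from the list of things; names that differ only in an ending like _2 or _b are one class to them, and where a whole thing is asked for, a point or a joint stands for the part that bears it (a point fixed in the world has none). Each returns a list of dicts, best first, with "conf" (0 to 1); they miss things now and then, are a little off and sometimes report something else, mostly with a low value. They report only what shows in the picture. A call takes as long as a camera call. They do not tell look-alikes from the thing itself.
- look_for(picture, name): "point" ([column, row] as shares, 0 to 1, of the picture: columns of its width, rows of its height, amid what is visible of it).
- landmark_of(picture, name): "point" ([column, row] as shares, 0 to 1, of the picture: columns of its width, rows of its height: a listed point, or the origin of a listed thing).
The state is a dict: "time_s": time; "joints": joint angles; "dq": joint speeds; "joint_torque": joint torques, N m; "tcp_pos": TCP position; "ee_rot": TCP orientation; "ft_force": force on the tool from outside, world axes, zero at the start; "moment": the same for the moment, N m; "grip_width": finger opening in mm.
Only numpy, scipy, OpenCV 4.12 (cv2) and the standard library are available. Lean on these libraries where they do the work, as an engineer would, in place of code of your own. Each camera call takes 0.05 s, during which the arm holds its last target. There are 200 camera calls.

TASK

Lower the pivot plate over the two locating pins of the bench fixture until it rests flush, and let go of it. Then lift the offset lever by its balance point and finish while holding it level above the plate, with the bore of its heavy boss lined up over the pivot stud and the boss's underside about 3 cm above the stud's tip. Do not put the lever down or let go at the end, do not drop the plate onto the fixture, and leave the other things on the bench where they are.

Things in the scene. Friction and masses are not known exactly. Their poses are not given: they have to be found in the camera images.
- fixture: Fixed grey base 160 (x) x 84 (y) x 20 mm high with 4 mm high screw heads near the corners. Two steel locating pins, 10 mm in diameter, stand at x = -40 and +40 mm on its long centre line and rise 20 mm above its top; the upper 6 mm tapers to 4 mm. Origin: centre of the underside, on the bench; x along the line of pins, z up.
- fixture_seat (a point): Middle of the top face of the fixture's base, midway between the two pins, 20 mm above the bench; axes as fixture. The plate is seated when its origin is here and its x axis lies along this x axis (either way round).
- pivot_plate: Loose steel plate 116 (x) x 60 (y) x 10 mm, 0.4-0.65 kg, with 13 mm through holes at x = -40 and +40 mm. A block 24 (x) x 18 (y) mm stands on its middle, 10 to 39 mm above the underside: grip it across the 18 mm. On the block is the pivot stud, 14 mm in diameter, its tip 52 mm above the underside. Either way round fits. Origin: centre of the underside; x along the holes, z up.
- stud_tip (a point): Centre of the tip of the pivot stud, 52 mm above the plate's underside; axes as pivot_plate.
- offset_lever: Loose steel lever 203 mm long, 0.52-0.78 kg, lying flat. Boss 44 mm in diameter, 34 mm high, vertical 16 mm through bore; straight arm 14 mm wide, 8 to 26 mm above the underside; small eye 22 mm in diameter, 34 mm high, 170 mm from the boss axis. Balance point on the arm 49 mm from the boss axis. Origin: on the bore axis at the underside; x from boss to eye, z up.
- lever_balance (a point): The lever's balance point (centre of mass): on the arm, 49 mm from the boss's bore axis towards the eye, 17 mm above the lever's underside; axes as offset_lever. Grip the arm here, across its 14 mm width.
- crucible: Bystander: small white crucible, 34 mm across, 30 mm high, near the back of the bench. Origin: centre of the underside.
- ring: Bystander: grey metal spacer ring, 36 mm across, 10 mm high. Origin: centre of the underside.
- test_piece: Bystander: dark round test piece, 29 mm across, 12 mm high. Origin: centre of the underside.
Not all that is in view belongs to the job. Leave any red look-alike of the pivot_plate alone.

How it is judged:
By the outcome, as a careful person would: the job done as asked, in the order asked, and still so for the second after the job is handed in, while the arm keeps its last pose, push and grip.
It also fails if it takes over 51 s, if anything falls off the work surface, if the arm or the gripper's body presses on something with over 40 N, if the wrist force passes 120 N, or if a joint passes its speed limit or range.

## Working session

There is one attempt and no reset: what is moved stays moved. The work goes in short steps, Python scripts to look and compute and a tool call to move; the robot and the scene stay as the last step left them, time stands still between calls to the robot, and variables do not carry over. Pictures are saved under pics/ and viewed, about 8 in all and at most 12, crops included, and the job is handed in when it is done.

Besides the shell and the picture viewer there is one more tool, called after "Call:" as name(argument=value, ...) on one line, values as JSON. carry_out: Moves the arm, as the interface text tells. Shift numbers are shares of 75 mm and turn numbers shares of pi rad, none past 1 either way. Its arguments: {"type":"object","properties":{"steps":{"type":"array"},"newtons":{"type":"number"}},"required":["steps"]}

```bash
mkdir -p pics; cat > h.py <<'E'
from station import *
import numpy as np, cv2
np.set_printoptions(precision=4,suppress=True)
def save(c,n): cv2.imwrite(f'pics/{n}.png',c['pixels'][:,:,::-1])
def world(c,p,z):
    h,w=c['pixels'].shape[:2]
    d=np.array([(p[0]*w-c['cx'])/c['fx'],(p[1]*h-c['cy'])/c['fy'],1])
    d=np.array(c['rotation'])@d; e=np.array(c['eye']); return e+d*(z-e[2])/d[2]
E
python3 - <<'E'
from h import *
s=observe(); print(s['time_s'],s['tcp_pos'],np.array(s['ee_rot']),s['grip_width'],s['ft_force'])
ims=[]
Z=dict(fixture=0,fixture_seat=20,pivot_plate=0,stud_tip=52,offset_lever=0,lever_balance=17,crucible=0,ring=0,test_piece=0)
for n in ('top','side'):
    c=camera(n); save(c,n+'0'); print(n,np.array(c['eye']),c['fx'])
    for k,z in Z.items():
        for r in landmark_of(c,k)[:3]: print(k,np.round(np.array(r['point'])*[560,420]),round(r['conf'],2),world(c,r['point'],z)[:2])
E
```

```text
0.0 [ 278.5553 -614.211   235.4885] [[-0.0009  0.413  -0.9107]
 [ 0.0018 -0.9107 -0.413 ]
 [-1.     -0.002   0.0001]] 87.0153340692005 [0.186  0.5238 0.9362]
top [397.0543   7.5051 944.8648] 392.0978215065088
fixture [273. 241.] 0.56 [495.196    5.7823]
fixture [272. 237.] 0.5 [505.8562   9.6282]
fixture [341. 281.] 0.22 [ 402.2394 -156.5959]
fixture_seat [273. 241.] 0.87 [493.1141   6.0839]
pivot_plate [196. 242.] 0.8 [488.7004 191.347 ]
pivot_plate [140. 251.] 0.78 [465.9413 324.2977]
stud_tip [136. 242.] 0.82 [483.1515 319.0301]
stud_tip [209. 167.] 0.32 [662.1095 160.9844]
stud_tip [390. 249.] 0.27 [ 476.1876 -260.9922]
offset_lever [394. 271.] 0.72 [ 427.6135 -284.415 ]
offset_lever [211. 169.] 0.63 [673.5572 163.6285]
lever_balance [395. 248.] 0.74 [ 481.0849 -283.3247]
crucible [340. 169.] 0.74 [ 677.9522 -158.5477]
ring [209. 168.] 0.59 [674.9837 168.1417]
test_piece [343. 277.] 0.57 [ 410.7502 -162.4476]
side [ 560.2843 -921.0509  443.4674] 416.687274287776
fixture [255. 231.] 0.71 [494.2439  26.4562]
fixture_seat [254. 231.] 0.93 [495.4688 -18.0421]
pivot_plate [317. 210.] 0.67 [659.2528 177.3668]
pivot_plate [256. 208.] 0.61 [487.5207 181.2912]
pivot_plate [259. 192.] 0.55 [487.4991 315.1551]
stud_tip [258. 190.] 0.77 [491.4805 190.6841]
stud_tip [259. 177.] 0.58 [485.8809 310.8158]
offset_lever [205. 303.] 0.57 [ 424.7774 -285.6888]
offset_lever [260. 176.] 0.55 [478.6298 486.4395]
lever_balance [236. 295.] 0.73 [ 481.2058 -282.8936]
crucible [334. 269.] 0.71 [ 673.215  -152.2043]
ring [203. 302.] 0.63 [ 421.6936 -283.8639]
ring [317. 213.] 0.38 [658.4065 155.7943]
test_piece [201. 269.] 0.56 [ 394.8779 -166.3987]
```

View pics/top0.png

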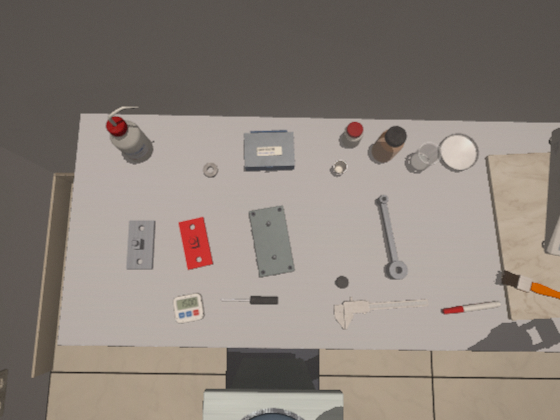

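View pics/side0.png

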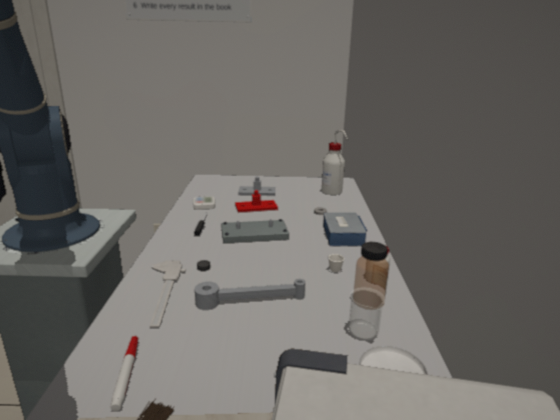

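The top view shows the grey plate at (140,245), the red look-alike at (196,243), the fixture at (272,241), and the lever with its boss at (398,270) and eye at (383,200). The side view agrees with this. Next I'll move to above the plate.

```bash
cat > go.py <<'E'
# usage: go.py grip yawdeg(jaw axis) step_mm x y z [x y z ...] : prints rows, 12 per line
from h import *
import sys
from scipy.spatial.transform import Rotation as Ro
g,yaw,st,*w=map(float,sys.argv[1:]); s=observe()
p=np.array(s['tcp_pos']); R=Ro.from_matrix(np.array(s['ee_rot'])); a=np.radians(yaw)
y=np.array([np.cos(a),np.sin(a),0]); x=np.array([0,0,-1.]); G=Ro.from_matrix(np.c_[x,y,np.cross(x,y)])
out=[]
for t in np.array(w).reshape(-1,3):
    n=max(int(np.ceil(np.linalg.norm(t-p)/st)),int(np.ceil((R.inv()*G).magnitude()/np.radians(8.3))),1)
    for i in range(n):
        d=R.inv().apply((t-p)/(n-i)); v=(R.inv()*G).as_rotvec()/(n-i)
        row=np.r_[g,np.round(d/75,3),np.round(v/np.pi,4)]; out.append(row)
        p=p+R.apply(row[1:4]*75); R=R*Ro.from_rotvec(row[4:]*np.pi)
print(len(out),'rows; end',p)
for i in range(0,len(out),12): print(', '.join(f'{v:g}' for r in out[i:i+12] for v in r))
E
python3 go.py -1 -90 48 440 -300 240 470 300 230
```

```text
21 rows; end [469.9781 299.9834 229.9993]
-1, -0.006, -0.367, -0.461, 0.0169, -0, -0, -1, -0.006, -0.391, -0.441, 0.0169, -0, -0, -1, -0.006, -0.414, -0.42, 0.017, -0, -0, -1, -0.006, -0.435, -0.397, 0.0169, -0, -0, -1, -0.005, -0.456, -0.373, 0.017, -0, -0, -1, -0.006, -0.475, -0.349, 0.0169, -0, -0, -1, -0.005, -0.493, -0.323, 0.017, -0, -0, -1, -0.006, -0.509, -0.296, 0.0169, -0, -0, -1, 0.01, -0.615, -0.031, 0, -0, -0, -1, 0.01, -0.615, -0.031, 0, -0, -0, -1, 0.01, -0.615, -0.031, 0, -0, -0, -1, 0.01, -0.616, -0.031, 0, -0, -0
-1, 0.01, -0.615, -0.031, 0, -0, -0, -1, 0.01, -0.616, -0.031, 0, -0, -0, -1, 0.01, -0.615, -0.031, 0, -0, -0, -1, 0.01, -0.616, -0.031, 0, -0, -0, -1, 0.011, -0.615, -0.031, 0, -0, -0, -1, 0.01, -0.616, -0.031, 0, -0, -0, -1, 0.011, -0.615, -0.03, 0, -0, -0, -1, 0.01, -0.616, -0.031, 0, -0, -0, -1, 0.011, -0.615, -0.03, 0, -0, -0
```

Call:
carry_out(steps=[-1, -0.006, -0.367, -0.461, 0.017, 0, 0, -1, -0.006, -0.391, -0.441, 0.017, 0, 0, -1, -0.006, -0.414, -0.42, 0.017, 0, 0, -1, -0.006, -0.435, -0.397, 0.017, 0, 0, -1, -0.005, -0.456, -0.373, 0.017, 0, 0, -1, -0.006, -0.475, -0.349, 0.017, 0, 0, -1, -0.005, -0.493, -0.323, 0.017, 0, 0, -1, -0.006, -0.509, -0.296, 0.017, 0, 0])

```text
time_s: 1.8
tcp_pos: [440.8, -298.5, 240.3]
ee_rot: [[0.001, -0.004, -1.0], [-0.0, -1.0, 0.004], [-1.0, 0.0, -0.001]]
ft_force: [-0.6, -0.8, 0.1]
grip_width: 86.9
```

```bash
python3 - <<'E'
from h import *
c=camera('wrist'); save(c,'w1'); print(np.array(c['eye']),c['fx'])
for k,z in dict(offset_lever=0,lever_balance=17).items():
    for r in landmark_of(c,k)[:2]: print(k,np.round(np.array(r['point'])*[560,420]),round(r['conf'],2),world(c,r['point'],z)[:2])
E
```

```text
[ 522.741  -298.3599  387.6645] 356.1770662016405
offset_lever [264. 184.] 0.59 [ 431.8671 -283.6721]
```

Call:
carry_out(steps=[-1, 0.01, -0.615, -0.03, 0, 0, 0, -1, 0.01, -0.615, -0.03, 0, 0, 0, -1, 0.01, -0.615, -0.03, 0, 0, 0, -1, 0.01, -0.615, -0.03, 0, 0, 0, -1, 0.01, -0.615, -0.03, 0, 0, 0, -1, 0.01, -0.615, -0.03, 0, 0, 0, -1, 0.01, -0.615, -0.03, 0, 0, 0, -1, 0.01, -0.615, -0.03, 0, 0, 0, -1, 0.01, -0.615, -0.03, 0, 0, 0, -1, 0.01, -0.615, -0.03, 0, 0, 0, -1, 0.01, -0.615, -0.03, 0, 0, 0, -1, 0.01, -0.615, -0.03, 0, 0, 0])

```text
time_s: 3.15
tcp_pos: [469.0, 253.6, 231.1]
ee_rot: [[0.001, -0.004, -1.0], [-0.001, -1.0, 0.004], [-1.0, 0.001, -0.001]]
ft_force: [2.0, -0.6, 0.8]
grip_width: 87.0
```

Call:
carry_out(steps=[-1, 0.01, -0.6, -0.03, 0, 0, 0, -1, 0, 0, 0, 0, 0, 0])

```text
time_s: 3.35
tcp_pos: [469.6, 304.4, 230.4]
ee_rot: [[-0.0, 0.006, -1.0], [0.005, -1.0, -0.006], [-1.0, -0.005, 0.0]]
ft_force: [-0.2, 0.3, -0.1]
grip_width: 87.1
```

```bash
python3 - <<'E'
from h import *
c=camera('wrist'); save(c,'w2'); print(np.array(c['eye']),observe()['tcp_pos'])
for k,z in dict(pivot_plate=0,stud_tip=52).items():
    for r in landmark_of(c,k)[:2]: print(k,np.round(np.array(r['point'])*[560,420]),round(r['conf'],2),world(c,r['point'],z)[:2])
E
```

```text
[551.659  304.5431 377.6338] [470.2466 300.5423 230.0052]
pivot_plate [260. 164.] 0.87 [484.7004 323.6171]
pivot_plate [383. 162.] 0.87 [487.3605 192.7499]
stud_tip [399. 175.] 0.91 [484.2031 192.4068]
stud_tip [256. 181.] 0.78 [478.247  325.0436]
```

View pics/w2.png

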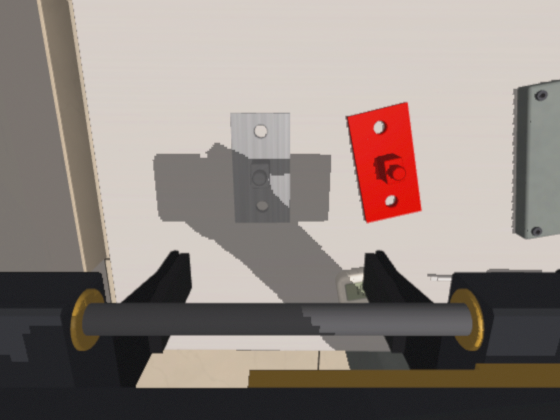

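The plate is straight ahead, with holes at (260,131) and (262,206) and the stud at (258,178). The red look-alike is to its right at (385,165). I'll measure the plate's edges and holes.

```bash
python3 - <<'E'
from h import *
c=camera('wrist'); save(c,'w3'); print(observe()['tcp_pos'])
im=c['pixels']
b=im[95:235,215:305]; cv2.imwrite('pics/w3c.png',cv2.resize(b[:,:,::-1],None,fx=4,fy=4,interpolation=cv2.INTER_CUBIC))
for r in landmark_of(c,'pivot_plate')[:2]+[0]:
    if r: print(np.round(np.array(r['point'])*[560,420]),world(c,r['point'],0)[:2])
np.save('c3.npy',{k:v for k,v in c.items()},allow_pickle=True)
E
```

```text
[471.2271 296.0002 229.8897]
[372. 164.] [485.9707 195.2252]
```

View pics/w3c.png

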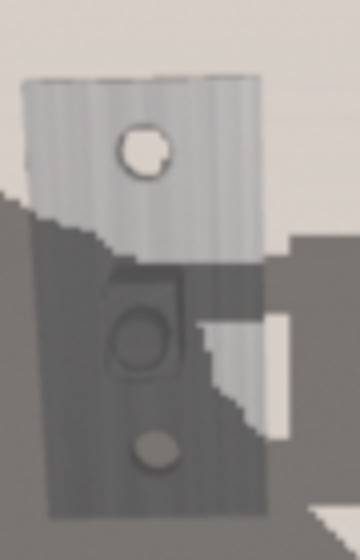

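```bash
python3 - <<'E'
from h import *
c=np.load('c3.npy',allow_pickle=True).item()
f=lambda u,v,z:world(c,(u/560,v/420),z)[:2]
T=[f(*p,10) for p in((220.8,115.5),(280.5,114),(227,224.5),(281.8,223.8))]
H=[f(*p,10) for p in((251.5,133),(254.2,207.5))]
print(c['eye'],np.array(T),np.mean(T,0),np.array(H),np.mean(H,0))
print('stud',f(215+140/4,95+340/4,52))
d=H[0]-H[1];print('hole yaw',np.degrees(np.arctan2(d[1],d[0])),np.linalg.norm(d))
d=T[0]+T[1]-T[2]-T[3];print('edge yaw',np.degrees(np.arctan2(d[1],d[0])))
s=observe();print(s['tcp_pos'],s['dq'])
E
```

```text
[553.1444 296.9826 377.0101] [[536.9316 352.0593]
 [538.1532 292.5638]
 [421.6069 351.1318]
 [422.1566 291.2012]] [479.7121 321.739 ] [[519.7001 321.8961]
 [440.92   320.9497]] [480.3101 321.4229]
stud [480.5673 321.5125]
hole yaw 0.6882682001071446 78.78578302369372
edge yaw 0.5672340434049669
[471.197  295.9095 230.0438] [ 0.0035 -0.0056 -0.0052  0.0007 -0.0022 -0.0046 -0.0036]
```

```bash
python3 go.py -1 -89.4 45 480.3 321.5 90 480.3 321.5 28
```

```text
6 rows; end [480.2663 321.4961  27.9688]
-1, 0.467, -0.086, -0.03, -0.0012, -0, -0.0001, -1, 0.467, -0.086, -0.03, -0.0012, -0, -0.0001, -1, 0.466, -0.086, -0.031, -0.0012, -0, -0.0002, -1, 0.467, -0.085, -0.03, -0.0013, -0.0001, -0.0001, -1, 0.413, -0, -0, 0, 0, -0, -1, 0.414, -0, -0, 0, 0, -0
```

Call:
carry_out(steps=[-1, 0.467, -0.086, -0.03, -0.0012, 0, 0, -1, 0.467, -0.086, -0.03, -0.0012, 0, 0, -1, 0.467, -0.086, -0.03, -0.0012, 0, 0, -1, 0.467, -0.085, -0.03, -0.0012, 0, 0, -1, 0.2, 0, 0, 0, 0, 0, -1, 0.2, 0, 0, 0, 0, 0, -1, 0.2, 0, 0, 0, 0, 0, -1, 0.2, 0, 0, 0, 0, 0, -1, 0, 0, 0, 0, 0, 0, -1, 0, 0, 0, 0, 0, 0])

```text
time_s: 4.6
tcp_pos: [479.4, 324.2, 30.4]
ee_rot: [[0.0, 0.014, -1.0], [0.0, -1.0, -0.014], [-1.0, -0.0, -0.0]]
ft_force: [0.2, -0.2, -0.1]
grip_width: 86.9
```

Call:
carry_out(steps=[-1, 0.03, 0.03, 0, 0, 0, 0, -1, 0, 0, 0, 0, 0, 0])

```text
time_s: 4.8
tcp_pos: [479.6, 321.6, 28.4]
ee_rot: [[0.001, 0.013, -1.0], [0.0, -1.0, -0.013], [-1.0, -0.0, -0.001]]
ft_force: [0.1, -0.2, -0.3]
grip_width: 87.1
```

Call:
carry_out(newtons=35, steps=[1, 0, 0, 0, 0, 0, 0, 1, 0, 0, 0, 0, 0, 0, 1, 0, 0, 0, 0, 0, 0, 1, 0, 0, 0, 0, 0, 0, 1, 0, 0, 0, 0, 0, 0, 1, 0, 0, 0, 0, 0, 0, 1, 0, 0, 0, 0, 0, 0, 1, 0, 0, 0, 0, 0, 0])

```text
time_s: 5.6
tcp_pos: [479.2, 321.8, 27.9]
ee_rot: [[0.0, 0.014, -1.0], [-0.0, -1.0, -0.014], [-1.0, 0.0, -0.0]]
ft_force: [0.9, -0.5, 0.6]
grip_width: 31.1
```

Call:
carry_out(steps=[1, 0, 0, 0, 0, 0, 0, 1, 0, 0, 0, 0, 0, 0, 1, 0, 0, 0, 0, 0, 0, 1, 0, 0, 0, 0, 0, 0])

```text
time_s: 6.0
tcp_pos: [479.3, 322.0, 27.9]
ee_rot: [[0.0, 0.014, -1.0], [0.0, -1.0, -0.014], [-1.0, -0.0, -0.0]]
ft_force: [-0.3, 0.4, -0.3]
grip_width: 18.0
```

Call:
carry_out(steps=[1, -0.1, 0, 0, 0, 0, 0, 1, -0.25, 0, 0, 0, 0, 0, 1, -0.5, 0, 0, 0, 0, 0, 1, -0.6, 0, 0, 0, 0, 0, 1, -0.6, 0.2, 0, 0, 0, 0, 1, -0.3, 0.4, 0, 0, 0, 0, 1, -0.2, 0.5, 0, 0, 0, 0, 1, 0, 0.5, 0, 0, 0, 0, 1, 0, 0.4, 0, 0, 0, 0, 1, 0, 0.2, 0, 0, 0, 0, 1, 0, 0, 0, 0, 0, 0])

```text
time_s: 7.1
tcp_pos: [480.7, 153.1, 218.4]
ee_rot: [[-0.002, 0.009, -1.0], [-0.003, -1.0, -0.009], [-1.0, 0.003, 0.002]]
ft_force: [-0.0, -0.1, -5.5]
grip_width: 17.7
```

```bash
python3 - <<'E'
from h import *
c=camera('wrist'); save(c,'w4'); s=observe(); print(np.array(c['eye']),s['tcp_pos'],s['ft_force'],s['moment'],s['grip_width'])
np.save('c4.npy',dict(c),allow_pickle=True)
for k,z in dict(pivot_plate=150,fixture_seat=20,fixture=0).items():
    for r in landmark_of(c,k)[:2]: print(k,np.round(np.array(r['point'])*[560,420]),round(r['conf'],2),world(c,r['point'],z)[:2])
E
```

```text
[563.0458 154.5928 365.4983] [480.7563 155.4748 218.7211] [-0.3624  0.7904 -5.8481] [ 0.1293  0.0283 -0.0082] 17.55765646207854
pivot_plate [280. 254.] 0.67 [464.6854 150.6552]
fixture_seat [420. 174.] 0.65 [492.7023  11.7715]
fixture [413. 170.] 0.78 [492.3955  10.591 ]
```

View pics/w4.png

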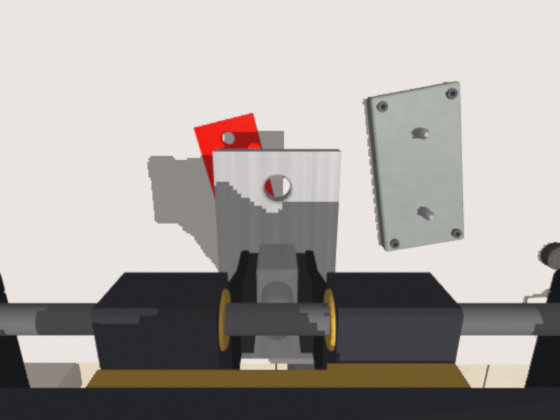

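The plate is held, with its front hole at (278,186). The fixture is at (418,165), with pins near (422,133) and (428,213). I'll zoom in for accuracy.

```bash
python3 - <<'E'
from h import *
c=np.load('c4.npy',allow_pickle=True).item()
b=c['pixels'][75:260,355:475,::-1]; cv2.imwrite('pics/w4c.png',cv2.resize(b,None,fx=3.2,fy=3.2,interpolation=cv2.INTER_CUBIC))
E
```

```text
(no output)
```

View pics/w4c.png

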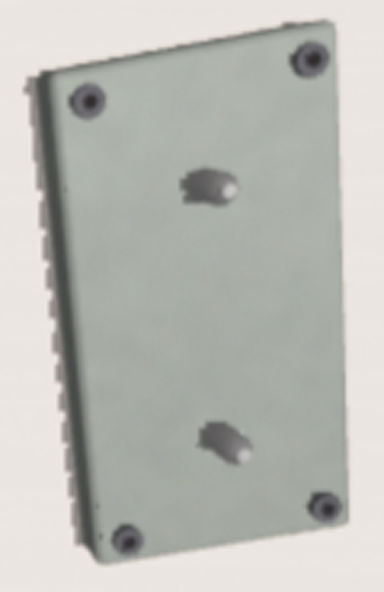

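Crop corners are (50,74), (333,22), (348,522) and (103,562), and the pin tips are at (230,189) and (243,455).

```bash
python3 - <<'E'
from h import *
c=np.load('c4.npy',allow_pickle=True).item()
f=lambda q,z:world(c,((355+q[0]/3.2)/560,(75+q[1]/3.2)/420),z)[:2]
T=np.array([f(p,20) for p in((50,74),(333,22),(348,522),(103,562))])
P=np.array([f(p,40) for p in((230,189),(243,455))])
print(T,T.mean(0)); print(P,P.mean(0))
d=P[0]-P[1];print('pin yaw',np.degrees(np.arctan2(d[1],d[0])),np.linalg.norm(d))
d=T[0]+T[1]-T[2]-T[3];print('edge yaw',np.degrees(np.arctan2(d[1],d[0])),np.linalg.norm(d)/2)
d=T[0]-T[1]+T[3]-T[2];print('edge yaw y',np.degrees(np.arctan2(d[1],d[0]))-90,np.linalg.norm(d)/2)
# held plate: hole on top face and front edge, tcp-relative
s=observe();z=s['tcp_pos'][2]-28+10
print(world(c,(278/560,186/420),z)[:2], world(c,(215/560,151/420),z)[:2],world(c,(339/560,151/420),z)[:2],s['tcp_pos'])
E
python3 go.py 1 -81 45 494 8 150
```

```text
[[563.2085  66.4728]
 [578.0375 -13.2586]
 [424.4916 -43.1907]
 [409.7567  35.4859]] [493.8736  11.3774]
[[532.8078  18.2555]
 [454.0281   3.644 ]] [493.418   10.9497]
pin yaw 10.507388129438965 80.12323906827784
edge yaw 11.22367725488732 156.49175479145939
edge yaw y 10.571597918218274 80.57157365615053
[523.0555 153.1152] [539.3671 182.2324] [539.8026 125.1878] [480.9632 158.2949 219.0637]
4 rows; end [494.001    7.9911 150.0049]
1, 0.23, 0.502, -0.036, -0.0112, 0, 0.0001, 1, 0.23, 0.503, -0.018, -0.0113, 0, 0.0001, 1, 0.23, 0.503, 0, -0.0112, 0.0001, 0, 1, 0.23, 0.502, 0.018, -0.0113, 0, 0.0001
```

```bash
python3 go.py 1 -79.4 40 492.2 10.8 140 492.2 10.8 86
```

```text
7 rows; end [492.232   10.8317  86.029 ]
1, 0.211, 0.394, -0.024, -0.0108, 0, 0.0001, 1, 0.211, 0.394, -0.01, -0.0108, 0, 0, 1, 0.21, 0.395, 0.003, -0.0107, 0, 0.0001, 1, 0.211, 0.394, 0.016, -0.0108, 0.0001, 0, 1, 0.21, 0.393, 0.03, -0.0107, 0, 0.0001, 1, 0.36, 0, -0, -0, 0, -0, 1, 0.36, 0, -0.001, -0, 0, -0
```

Call:
carry_out(steps=[1, 0.21, 0.394, -0.024, -0.0108, 0, 0, 1, 0.21, 0.394, -0.01, -0.0108, 0, 0, 1, 0.21, 0.395, 0.003, -0.0108, 0, 0, 1, 0.21, 0.394, 0.016, -0.0108, 0, 0, 1, 0.21, 0.393, 0.03, -0.0108, 0, 0, 1, 0.24, 0, 0, 0, 0, 0, 1, 0.24, 0, 0, 0, 0, 0, 1, 0.24, 0, 0, 0, 0, 0, 1, 0, 0, 0, 0, 0, 0, 1, 0, 0, 0, 0, 0, 0, 1, 0, 0, 0, 0, 0, 0, 1, 0, 0, 0, 0, 0, 0])

```text
time_s: 8.5
tcp_pos: [493.3, 9.7, 87.4]
ee_rot: [[0.002, 0.183, -0.983], [0.0, -0.983, -0.183], [-1.0, 0.0, -0.002]]
ft_force: [0.5, 0.1, -4.8]
grip_width: 17.8
```

```bash
python3 - <<'E'
from h import *
c=camera('wrist'); save(c,'w5'); s=observe(); print(np.array(c['eye']),s['tcp_pos'],np.array(s['ee_rot'])[:,1],s['ft_force'])
cc=camera('side'); np.save('c5.npy',dict(c),allow_pickle=True)
a=c['pixels'][100:300,200:400,::-1]; b=cc['pixels'][160:260,205:305,::-1]
cv2.imwrite('pics/w5c.png',np.hstack([cv2.resize(a,(400,400),interpolation=2),cv2.resize(b,(400,400),interpolation=2)]))
E
```

```text
[573.5788  25.172  234.8387] [493.1059   9.5397  87.3041] [ 0.1825 -0.9832  0.0004] [-0.0336 -0.5809 -5.0464]
```

View pics/w5c.png

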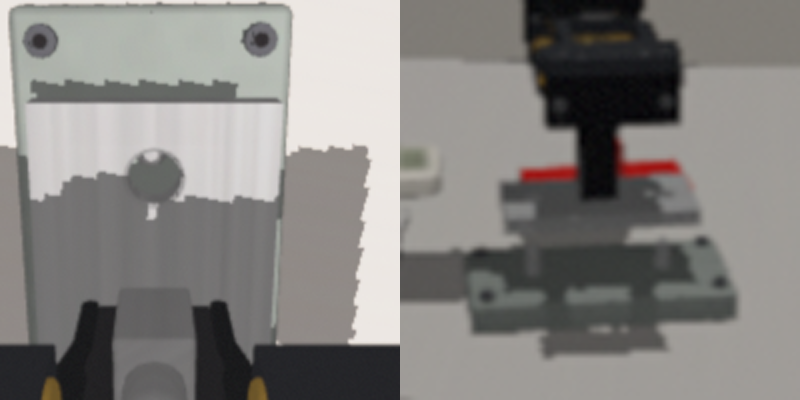

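Through the front hole (crop 154,177), the pin tip shows at (151,156). I'll compute the offset between them.

```bash
python3 - <<'E'
from h import *
c=np.load('c5.npy',allow_pickle=True).item()
a=np.radians(10.55);B=np.array([[np.cos(a),np.sin(a)],[-np.sin(a),np.cos(a)]])
f=lambda q,z:world(c,((200+q[0]/2)/560,(100+q[1]/2)/420),z)[:2]
t=np.array([493.1,9.6])
h=f((154,177),69.3);p=f((151,156),40)
for n,q in dict(hole=h,pin=p,fTL=f((12,8),20),fTR=f((291,8),20),sL=f((39,40),24),sR=f((260,40),24),pTL=f((27,102),69.3),pTR=f((281,102),69.3)).items(): print(n,q,B@(q-t))
E
```

```text
hole [533.5586  17.5084] [41.2227  0.367 ]
pin [532.237   18.0716] [40.0265  1.1627]
fTL [563.5316  64.7414] [79.337  41.3137]
fTR [578.2306 -14.5524] [ 79.2693 -39.331 ]
sL [556.3733  55.2839] [70.5681 33.3267]
sR [567.9461  -7.1563] [ 70.5129 -30.1769]
pTL [545.7475  49.66  ] [59.0923 29.7434]
pTR [556.4564  -8.1389] [ 59.0375 -29.0392]
```

Call:
carry_out(steps=[1, 0.05, -0.012, 0.017, 0, 0, 0, 1, 0.1, 0, 0, 0, 0, 0, 1, 0.1, 0, 0, 0, 0, 0, 1, 0.05, 0, 0, 0, 0, 0, 1, 0.04, 0, 0, 0, 0, 0, 1, 0, 0, 0, 0, 0, 0, 1, 0, 0, 0, 0, 0, 0])

```text
time_s: 9.3
tcp_pos: [491.3, 10.1, 60.9]
ee_rot: [[0.0, 0.182, -0.983], [0.0, -0.983, -0.182], [-1.0, -0.0, -0.0]]
ft_force: [1.4, -0.6, -5.8]
grip_width: 18.0
```

Call:
carry_out(steps=[1, 0.04, 0, 0, 0, 0, 0, 1, 0.04, 0, 0, 0, 0, 0, 1, 0, 0, 0, 0, 0, 0])

```text
time_s: 9.6
tcp_pos: [491.3, 10.0, 54.7]
ee_rot: [[0.001, 0.182, -0.983], [0.0, -0.983, -0.182], [-1.0, -0.0, -0.001]]
ft_force: [1.2, 1.2, -6.3]
grip_width: 17.6
```

Call:
carry_out(steps=[1, 0.03, 0, 0, 0, 0, 0, 1, 0.02, 0, 0, 0, 0, 0, 1, 0, 0, 0, 0, 0, 0])

```text
time_s: 9.9
tcp_pos: [491.3, 10.0, 51.1]
ee_rot: [[0.001, 0.182, -0.983], [0.0, -0.983, -0.182], [-1.0, -0.0, -0.001]]
ft_force: [1.3, 0.2, -7.0]
grip_width: 18.1
```

Call:
carry_out(steps=[1, 0.014, 0, 0, 0, 0, 0, 1, 0.014, 0, 0, 0, 0, 0, 1, 0, 0, 0, 0, 0, 0])

```text
time_s: 10.2
tcp_pos: [491.3, 10.0, 49.1]
ee_rot: [[0.001, 0.182, -0.983], [0.0, -0.983, -0.182], [-1.0, 0.0, -0.001]]
ft_force: [1.8, 0.2, -6.5]
grip_width: 17.7
```

Call:
carry_out(steps=[1, 0.014, 0, 0, 0, 0, 0, 1, 0, 0, 0, 0, 0, 0, 1, 0, 0, 0, 0, 0, 0])

```text
time_s: 10.5
tcp_pos: [491.3, 10.0, 48.0]
ee_rot: [[0.001, 0.182, -0.983], [0.0, -0.983, -0.182], [-1.0, -0.0, -0.001]]
ft_force: [3.4, 1.1, -5.2]
grip_width: 17.9
```

Call:
carry_out(steps=[1, 0.01, 0, 0, 0, 0, 0, 1, 0.01, 0, 0, 0, 0, 0, 1, 0, 0, 0, 0, 0, 0])

```text
time_s: 10.8
tcp_pos: [491.3, 10.1, 47.8]
ee_rot: [[0.001, 0.182, -0.983], [-0.001, -0.983, -0.182], [-1.0, 0.001, -0.0]]
ft_force: [-1.0, 0.3, 7.7]
grip_width: 17.7
```

Call:
carry_out(steps=[1, -0.005, 0, 0, 0, 0, 0, -0.3, 0, 0, 0, 0, 0, 0, -0.3, 0, 0, 0, 0, 0, 0, -0.3, 0, 0, 0, 0, 0, 0, -0.3, 0, 0, 0, 0, 0, 0, -0.3, 0, 0, 0, 0, 0, 0])

```text
time_s: 11.4
tcp_pos: [490.8, 9.9, 46.7]
ee_rot: [[-0.0, 0.182, -0.983], [-0.0, -0.983, -0.182], [-1.0, 0.0, 0.0]]
ft_force: [1.5, 0.1, 0.6]
grip_width: 49.8
```

```bash
python3 go.py -1 -90 45 491.4 10 70 491.4 10 150 440 -120 220 440 -280 230 | head -3
```

```text
12 rows; end [ 439.9693 -279.9662  229.9823]
-1, -0.155, 0, -0.004, 0.0292, 0.0001, -0, -1, -0.155, -0, -0.004, 0.0291, 0, -0, -1, -0.533, -0, 0, 0, 0, -0, -1, -0.534, -0, 0, 0, 0, -0, -1, -0.233, 0.433, 0.171, 0, 0, -0, -1, -0.233, 0.433, 0.172, 0, 0, -0, -1, -0.234, 0.434, 0.171, 0, 0, -0, -1, -0.233, 0.433, 0.172, 0, 0, -0, -1, -0.033, 0.533, -0, 0, 0, -0, -1, -0.033, 0.533, -0, 0, 0, -0, -1, -0.034, 0.534, -0, 0, 0, -0, -1, -0.033, 0.533, -0, 0, 0, -0
```

Call:
carry_out(steps=[-1, -0.1, 0, 0, 0, 0, 0, -1, -0.3, 0, 0, 0, 0, 0, -1, -0.5, 0, 0, 0, 0, 0, -1, -0.6, 0, 0, 0, 0, 0, -1, -0.6, 0, 0.2, 0, 0, 0, -1, -0.3, 0, 0.2, 0, 0, 0, -1, 0, 0, 0, 0, 0, 0, -1, 0, 0, 0, 0, 0, 0])

```text
time_s: 12.2
tcp_pos: [461.4, 4.3, 227.4]
ee_rot: [[0.002, 0.182, -0.983], [-0.001, -0.983, -0.182], [-1.0, 0.001, -0.001]]
ft_force: [0.1, -0.7, -0.5]
grip_width: 86.6
```

```bash
python3 - <<'E'
from h import *
c=camera('wrist'); save(c,'w6'); s=observe(); print(np.array(c['eye']),s['tcp_pos'],s['ft_force'])
np.save('c6.npy',dict(c),allow_pickle=True)
for k,z in dict(pivot_plate=20,stud_tip=72,fixture_seat=20).items():
    for r in landmark_of(c,k)[:2]: print(k,np.round(np.array(r['point'])*[560,420]),round(r['conf'],2),world(c,r['point'],z)[:2])
b=c['pixels'][80:260,200:360,::-1]; cv2.imwrite('pics/w6c.png',cv2.resize(b,None,fx=3.3,fy=3.3,interpolation=2))
E
```

```text
[541.8401  19.8593 374.7227] [461.1535   4.3981 226.4524] [-0.6373  0.2085 -0.0904]
pivot_plate [101. 122.] 0.85 [490.2656 182.3921]
pivot_plate [278. 152.] 0.64 [492.8405   9.4068]
stud_tip [ 75. 132.] 0.85 [485.4791 179.9369]
stud_tip [275. 162.] 0.74 [490.886   11.5806]
fixture_seat [519. 248.] 0.7 [ 438.2714 -265.5494]
```

View pics/w6c.png

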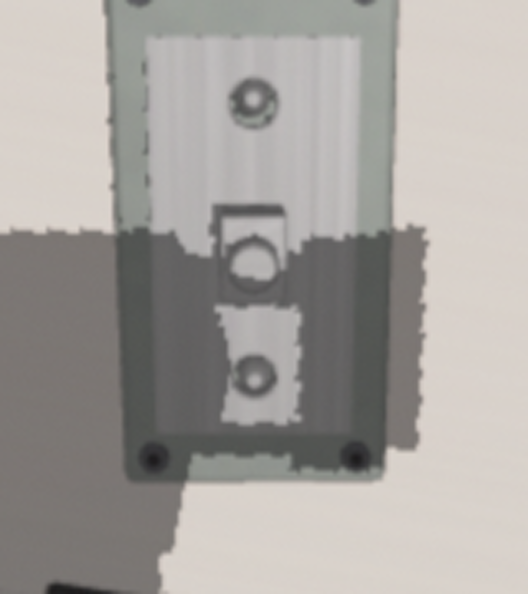

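The plate is seated: both pins show through their holes at crop (254,100) and (255,377), and the stud tip is at (254,265). Next is the lever.

```bash
python3 - <<'E'
from h import *
c=np.load('c6.npy',allow_pickle=True).item()
f=lambda q,z:world(c,((200+q[0]/3.3)/560,(80+q[1]/3.3)/420),z)[:2]
print('stud',f((254,265),72)); p=np.array([f((254,100),40),f((256,377),40)]);print('pins',p,p.mean(0))
e=np.array([f(q,30) for q in((147,37),(362,38),(356,433),(154,433))]);print('plate',e.mean(0))
E
python3 go.py -1 -85 48 450 -270 230
```

```text
stud [492.7212  10.2221]
pins [[532.2084  17.46  ]
 [455.1049   2.613 ]] [493.6566  10.0365]
plate [491.6909   9.7217]
6 rows; end [ 449.9792 -269.9974  230.0185]
-1, -0.01, 0.595, 0.136, 0.0051, 0.0001, 0, -1, -0.01, 0.598, 0.126, 0.0051, 0.0001, 0.0001, -1, -0.01, 0.599, 0.116, 0.0051, 0.0002, 0, -1, -0.01, 0.601, 0.107, 0.0051, 0.0001, 0.0001, -1, -0.01, 0.603, 0.097, 0.0051, 0.0002, 0, -1, -0.01, 0.605, 0.088, 0.0052, 0.0001, 0.0001
```

Call:
carry_out(steps=[-1, -0.01, 0.595, 0.136, 0, 0, 0, -1, -0.01, 0.598, 0.136, 0, 0, 0, -1, -0.01, 0.599, 0.136, 0, 0, 0, -1, -0.01, 0.601, 0.136, 0, 0, 0, -1, -0.01, 0.603, 0.136, 0, 0, 0, -1, -0.01, 0.605, 0.136, 0, 0, 0, -1, 0, 0, 0, 0, 0, 0, -1, 0, 0, 0, 0, 0, 0, -1, 0, 0, 0, 0, 0, 0])

```text
time_s: 13.3
tcp_pos: [450.8, -270.7, 230.5]
ee_rot: [[-0.001, 0.184, -0.983], [0.002, -0.983, -0.184], [-1.0, -0.002, 0.001]]
ft_force: [0.7, 0.1, -0.0]
grip_width: 86.9
```

```bash
python3 - <<'E'
from h import *
c=camera('wrist'); save(c,'w7'); s=observe(); print(np.array(c['eye']),s['tcp_pos'])
np.save('c7.npy',dict(c),allow_pickle=True)
for k,z in dict(offset_lever=0,lever_balance=17).items():
    for r in landmark_of(c,k)[:2]: print(k,np.round(np.array(r['point'])*[560,420]),round(r['conf'],2),world(c,r['point'],z)[:2])
b=c['pixels'][40:240,180:380,::-1]; cv2.imwrite('pics/w7c.png',cv2.resize(b,None,fx=3,fy=3,interpolation=2))
E
```

```text
[ 531.543  -255.3242  377.6198] [ 450.9048 -270.4136  230.7686]
offset_lever [289. 199.] 0.65 [ 429.4973 -287.3194]
lever_balance [289. 158.] 0.65 [ 476.7255 -277.9777]
```

View pics/w7c.png

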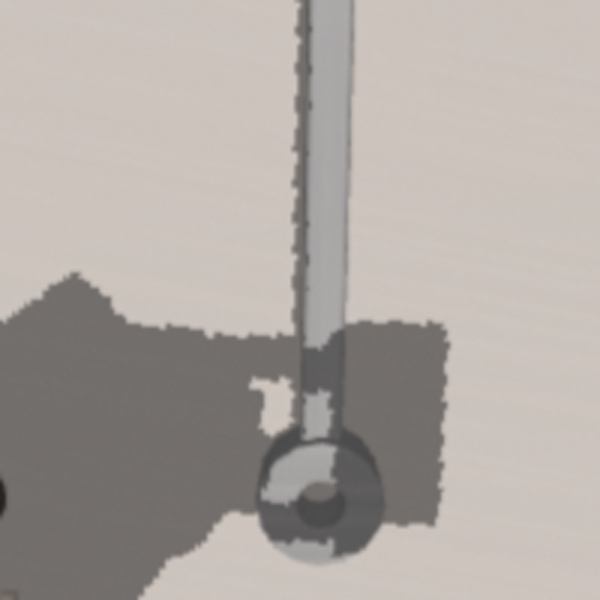

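The bore is at crop (320,501). The arm's centreline runs from (324,345) to (331.5,2). I'll convert these to world coordinates.

```bash
python3 - <<'E'
from h import *
c=np.load('c7.npy',allow_pickle=True).item()
f=lambda q,z:world(c,((180+q[0]/3)/560,(40+q[1]/3)/420),z)[:2]
b=f((320.5,502),34); m=f((324,330),26); e=f((331.5,2),26)
d=e-m; yaw=np.arctan2(d[1],d[0]); u=np.array([np.cos(yaw),np.sin(yaw)])
print(b,m,e,np.degrees(yaw)); d2=e-b; print(np.degrees(np.arctan2(d2[1],d2[0])))
print('bal',b+49*u,'m perp off',np.cross(u,m-b))
E
```

```text
[ 429.8388 -284.1721] [ 485.5109 -274.6456] [ 582.0472 -257.9347] 9.820822426248917
9.780410645262602
bal [ 478.1208 -275.8143] m perp off -0.10893874106334955<stdin>:7: DeprecationWarning: Arrays of 2-dimensional vectors are deprecated. Use arrays of 3-dimensional vectors instead. (deprecated in NumPy 2.0)
```

```bash
python3 go.py -1 -80.2 45 478.1 -275.8 80 478.1 -275.8 18
```

```text
6 rows; end [ 478.1206 -275.7602   18.0177]
-1, 0.504, 0.034, -0.086, 0.0012, 0, 0, -1, 0.504, 0.034, -0.086, 0.0012, 0, 0.0001, -1, 0.504, 0.033, -0.086, 0.0012, 0, 0, -1, 0.504, 0.033, -0.087, 0.0012, 0.0001, 0.0001, -1, 0.413, -0, 0, -0, -0, -0, -1, 0.413, -0.001, 0, -0, -0, -0
```

Call:
carry_out(steps=[-1, 0.504, 0.034, -0.086, 0.001, 0, 0, -1, 0.504, 0.033, -0.086, 0.001, 0, 0, -1, 0.504, 0.033, -0.086, 0.001, 0, 0, -1, 0.504, 0.033, -0.087, 0.001, 0, 0, -1, 0.21, 0, 0, 0, 0, 0, -1, 0.21, 0, 0, 0, 0, 0, -1, 0.21, 0, 0, 0, 0, 0, -1, 0.19, 0, 0, 0, 0, 0, -1, 0, 0, 0, 0, 0, 0, -1, 0, 0, 0, 0, 0, 0, -1, 0, 0, 0, 0, 0, 0])

```text
time_s: 14.55
tcp_pos: [478.5, -277.6, 19.5]
ee_rot: [[0.002, 0.17, -0.985], [-0.001, -0.985, -0.17], [-1.0, 0.001, -0.001]]
ft_force: [-0.7, 0.4, 0.5]
grip_width: 86.5
```

Call:
carry_out(newtons=50, steps=[1, 0, 0, 0, 0, 0, 0, 1, 0, 0, 0, 0, 0, 0, 1, 0, 0, 0, 0, 0, 0, 1, 0, 0, 0, 0, 0, 0, 1, 0, 0, 0, 0, 0, 0, 1, 0, 0, 0, 0, 0, 0, 1, 0, 0, 0, 0, 0, 0, 1, 0, 0, 0, 0, 0, 0, 1, 0, 0, 0, 0, 0, 0, 1, 0, 0, 0, 0, 0, 0, 1, 0, 0, 0, 0, 0, 0, 1, 0, 0, 0, 0, 0, 0])

```text
time_s: 15.75
tcp_pos: [477.6, -276.7, 18.6]
ee_rot: [[-0.001, 0.17, -0.985], [0.001, -0.985, -0.17], [-1.0, -0.001, 0.0]]
ft_force: [-0.4, 3.0, 1.4]
grip_width: 13.8
```

Call:
carry_out(steps=[1, -0.1, 0, 0, 0, 0, 0, 1, -0.2, 0, 0, 0, 0, 0, 1, -0.3, 0, 0, 0, 0, 0, 1, -0.4, 0, 0, 0, 0, 0, 1, -0.4, 0, 0, 0, 0, 0, 1, -0.3, 0, 0, 0, 0, 0, 1, -0.1, 0, 0, 0, 0, 0, 1, 0, 0, 0, 0, 0, 0, 1, 0, 0, 0, 0, 0, 0])

```text
time_s: 16.65
tcp_pos: [476.6, -277.1, 152.6]
ee_rot: [[-0.002, 0.17, -0.985], [0.001, -0.985, -0.17], [-1.0, -0.001, 0.002]]
ft_force: [-0.6, -0.2, -7.9]
grip_width: 13.6
```

```bash
python3 - <<'E'
from h import *
s=observe(); print(s['time_s'],s['tcp_pos'],s['ft_force'],s['moment'],s['grip_width'])
c=camera('wrist'); np.save('c8.npy',dict(c),allow_pickle=True); cv2.imwrite('pics/w8.png',c['pixels'][:,:,::-1])
cc=camera('side'); b=cc['pixels'][130:330,140:340,::-1]; cv2.imwrite('pics/w8c.png',np.hstack([cv2.resize(c['pixels'][100:380,180:380,::-1],(400,560),interpolation=2),cv2.copyMakeBorder(cv2.resize(b,(400,400),interpolation=2),0,160,0,0,0)]))
E
python3 go.py 1 -80.2 45 541 18.4 150
```

```text
16.65 [ 476.5899 -277.1065  152.5512] [-0.6455 -0.2372 -7.8517] [ 0.0203  0.1013 -0.0236] 13.614513313605968
7 rows; end [541.0074  18.4244 149.9712]
1, 0.004, -0.534, -0.217, -0, 0.0001, 0.0001, 1, 0.004, -0.533, -0.216, -0, 0.0001, 0.0001, 1, 0.004, -0.534, -0.217, -0, 0.0001, 0.0001, 1, 0.004, -0.533, -0.216, -0, 0.0001, 0.0001, 1, 0.004, -0.534, -0.217, -0, 0.0002, 0.0001, 1, 0.004, -0.533, -0.216, -0, 0.0001, 0.0001, 1, 0.005, -0.534, -0.217, -0.0001, 0.0002, 0.0001
```

View pics/w8c.png

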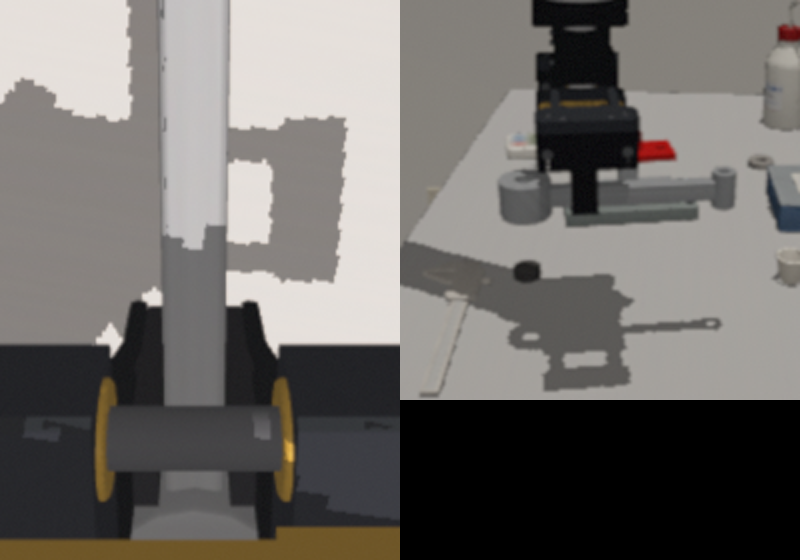

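The lever is held level at 13.6 mm opening, about 7.9 N. I'll carry it over to the stud.

Call:
carry_out(steps=[1, 0, -0.25, -0.1, 0, 0, 0, 1, 0, -0.5, -0.2, 0, 0, 0, 1, 0, -0.533, -0.21, 0, 0, 0, 1, 0, -0.533, -0.21, 0, 0, 0, 1, 0, -0.533, -0.21, 0, 0, 0, 1, 0, -0.533, -0.21, 0, 0, 0, 1, 0, -0.45, -0.21, 0, 0, 0, 1, 0, -0.3, -0.1, 0, 0, 0, 1, 0, -0.1, -0.05, 0, 0, 0, 1, 0, 0, 0, 0, 0, 0, 1, 0, 0, 0, 0, 0, 0, 1, 0, 0, 0, 0, 0, 0])

```text
time_s: 17.95
tcp_pos: [540.7, 15.2, 153.2]
ee_rot: [[-0.001, 0.167, -0.986], [-0.001, -0.986, -0.167], [-1.0, 0.001, 0.001]]
ft_force: [0.9, -0.1, -6.8]
grip_width: 14.2
```

```bash
python3 go.py 1 -80.2 10 540.3 18.3 120.6
```

```text
4 rows; end [540.3194  18.3124 120.6202]
1, 0.109, -0.011, -0.001, -0.0003, 0.0001, -0.0001, 1, 0.108, -0.01, -0.001, -0.0003, 0.0001, -0.0001, 1, 0.109, -0.01, -0, -0.0003, 0.0001, -0.0001, 1, 0.108, -0.011, -0.001, -0.0002, 0.0001, -0
```

Call:
carry_out(steps=[1, 0.109, -0.011, 0, 0, 0, 0, 1, 0.108, -0.01, -0.001, 0, 0, 0, 1, 0.109, -0.01, 0, 0, 0, 0, 1, 0.108, -0.011, -0.001, 0, 0, 0, 1, 0, 0, 0, 0, 0, 0, 1, 0, 0, 0, 0, 0, 0, 1, 0, 0, 0, 0, 0, 0, 1, 0, 0, 0, 0, 0, 0, 1, 0, 0, 0, 0, 0, 0, 1, 0, 0, 0, 0, 0, 0])

```text
time_s: 18.95
tcp_pos: [540.8, 20.7, 121.4]
ee_rot: [[0.001, 0.17, -0.985], [-0.0, -0.985, -0.17], [-1.0, 0.0, -0.001]]
ft_force: [0.3, -0.2, -7.4]
grip_width: 13.5
```

```bash
python3 - <<'E'
from h import *
s=observe(); print(s['time_s'],s['tcp_pos'],np.array(s['ee_rot'])[:,1],s['ft_force'],s['grip_width'])
o=[]
for n,(r,q) in dict(side=(110,200),top=(150,200)).items():
    c=camera(n); np.save(n+'9.npy',dict(c),allow_pickle=True)
    for k,z in dict(offset_lever=102,stud_tip=72).items():
        for d in landmark_of(c,k)[:2]: print(n,k,np.round(np.array(d['point'])*[560,420],1),round(d['conf'],2),world(c,d['point'],z)[:2])
    o.append(cv2.resize(c['pixels'][r:r+133,q:q+133,::-1],(400,400),interpolation=2))
    # predicted pixels of bore axis
    for P in ([492.6,10.1,72],[492.6,10.1,102],[492.6,10.1,136]):
        v=np.array(c['rotation']).T@(np.array(P)-c['eye']); print(P,c['fx']*v[0]/v[2]+c['cx'],c['fy']*v[1]/v[2]+c['cy'])
cv2.imwrite('pics/w9c.png',np.hstack(o))
E
```

```text
18.95 [540.8416  20.667  121.3745] [ 0.1699 -0.9855  0.0002] [ 0.3167 -0.1849 -7.3923] 13.517908779183632
side offset_lever [250.4 192.4] 0.7 [482.8653  27.7489]
side stud_tip [257.1 188.1] 0.8 [491.4604 146.6958]
side stud_tip [254.6 207.7] 0.61 [494.67     3.8993]
[492.6, 10.1, 72] 253.89775137870922 206.71277362334132
[492.6, 10.1, 102] 253.87192014826604 195.00144477359603
[492.6, 10.1, 136] 253.8419315797958 181.40526754694085
top stud_tip [193.3 241.7] 0.77 [483.102  184.2541]
[492.6, 10.1, 72] 271.55736944481845 238.7892406058857
[492.6, 10.1, 102] 271.5432186651154 237.2758302514477
[492.6, 10.1, 136] 271.5259361440388 235.42748359514917
```

View pics/w9c.png

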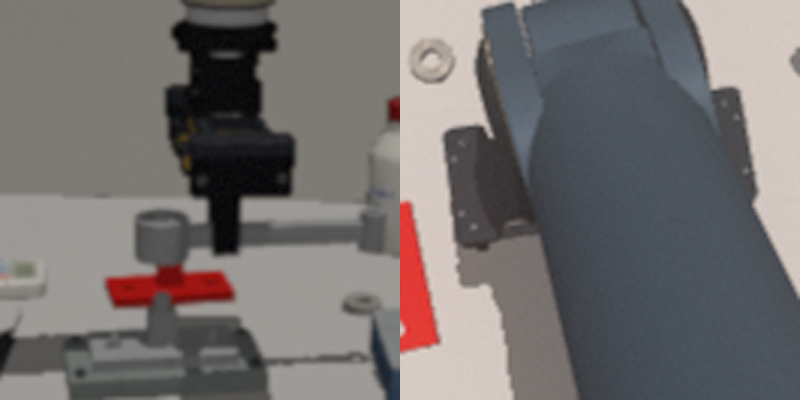

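In the side view the boss centre (crop 162) and stud (161.5) line up in x, and the lever is level. The arm blocks the top view. The measured y is about 2 mm over, so I'll re-read it once the arm has settled.

Call:
carry_out(steps=[1, 0, 0, 0, 0, 0, 0, 1, 0, 0, 0, 0, 0, 0, 1, 0, 0, 0, 0, 0, 0, 1, 0, 0, 0, 0, 0, 0])

```text
time_s: 19.65
tcp_pos: [540.7, 20.6, 121.1]
ee_rot: [[0.0, 0.17, -0.985], [-0.0, -0.985, -0.17], [-1.0, 0.0, -0.0]]
ft_force: [-1.2, 0.0, -7.1]
grip_width: 13.7
```

```bash
python3 - <<'E'
from h import *
for i in range(3):
    s=observe(); print(s['time_s'],s['tcp_pos'],s['dq'][:2]); camera('side')
E
```

```text
19.65 [540.7077  20.623  121.1177] [-0.0011 -0.001 ]
19.7 [540.7164  20.6618 121.1462] [-0.0006  0.0001]
19.75 [540.7317  20.6389 121.122 ] [-0.0014  0.0005]
```

Call:
carry_out(steps=[1, 0.005, 0.03, 0.008, 0, 0, 0, 1, 0, 0, 0, 0, 0, 0, 1, 0, 0, 0, 0, 0, 0, 1, 0, 0, 0, 0, 0, 0, 1, 0, 0, 0, 0, 0, 0, 1, 0, 0, 0, 0, 0, 0, 1, 0, 0, 0, 0, 0, 0, 1, 0, 0, 0, 0, 0, 0])

```text
time_s: 20.6
tcp_pos: [540.5, 18.4, 120.8]
ee_rot: [[0.0, 0.17, -0.985], [-0.0, -0.985, -0.17], [-1.0, 0.0, -0.0]]
ft_force: [-0.2, -0.5, -6.8]
grip_width: 13.6
```

```bash
python3 - <<'E'
from h import *
s=observe(); p=np.array(s['tcp_pos']); R=np.array(s['ee_rot']); print(s['time_s'],p,'bore',p+48.4*R[:,2],s['grip_width'],s['ft_force'])
c=camera('side'); cv2.imwrite('pics/w10c.png',cv2.resize(c['pixels'][150:250,190:340,::-1],(780,520),interpolation=2))
E
```

```text
20.6 [540.505   18.3704 120.7606] bore [492.809   10.1453 120.7583] 13.643034885302226 [-0.2174 -0.4558 -6.7835]
```

View pics/w10c.png

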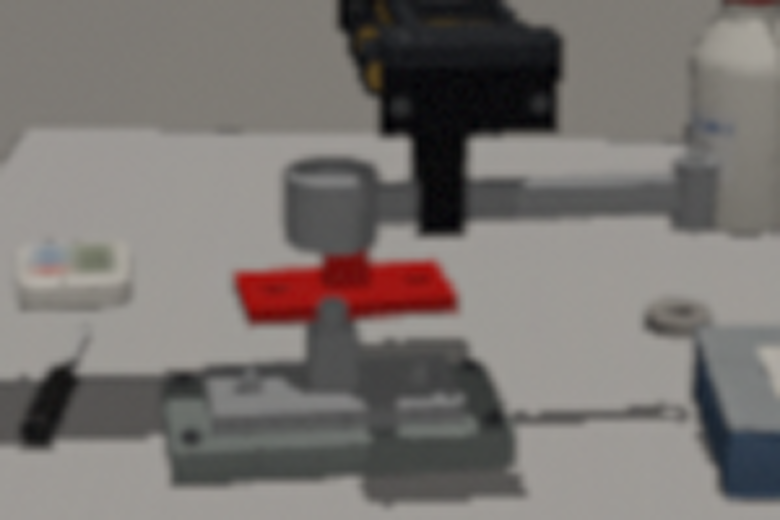

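The boss centre (331) sits over the stud (334) in the crop, which is within about 1 mm. The lever is level and the plate is flush. I'm handing the job in.

```bash
python3 -c "
from station import *
print(close_job())"
```

```text
the job is handed in; nothing more can be done
None
```

The job is handed in at about 20.6 s of the 51 s allowed. `close_job()` reports no verdict, so the result below rests on my own checks.

- **Plate:** I lowered it over both pins until it touched. The wrist force rose to about +8 N at a height within 0.2 mm of the one expected for a flush seat. After release and retreat, the wrist picture showed both pins in their holes.
- **Lever:** I gripped it about 48.4 mm from the bore axis (balance point 49 mm) with 50 N, and it hangs level. By arm position, the bore is at (492.8, 10.1) mm and the stud at about (492.6, 10.1) mm. The underside is about 30 mm above the stud tip.
- **Last checks:**
  - **Correction:** an earlier reading was about 2.3 mm off in y, and I corrected it.
  - **Side camera:** it agreed with the x alignment to about 1 mm.
  - **Limit:** the arm blocked the top camera, so the y alignment rests on the arm's own position readings.
- **Other objects:** I did not handle the red look-alike or the other items, and in the last side view the red plate and the ring looked undisturbed. The crucible and test piece were out of frame.

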